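# Ready the appliance tester

## Robot

A 6-joint arm with a two-finger parallel gripper is mounted at the origin on the work surface. World frame = base frame: x ahead of the robot, y to its left, z up, the work surface at z = 0. Lengths are in m, angles in rad, forces in N, time in s.
With the tool pointing down it reaches from about 0.35 to 0.975 m from the base axis. Payload 4.9 kg.
Tool frame: the origin (TCP) lies midway between the tips of the shut fingers; the grasp point (between the pads) lies 19 mm behind it; z points along the fingers, y is the line along which they close (so a half turn about z gives the same grasp; the last joint's range is limited). The gripper opens to 85 mm and grips with 20 to 120 N. Pads are 22 mm wide; open, the fingers measure 114 mm over their backs; the gripper's body (76 mm by 85 mm) begins 54 mm behind the grasp point. The pads swing forward as they close: fully open they stand 13 mm farther back than shut.
Start: joints at [-1.435, 0.053, 1.613, -0, 1.476, -0.119], TCP at [0.158, -0.605, 0.231] pointing down, gripper open.
Joint ranges: [-3.01, 3.01], [-1.01, 2.22], [0.06, 2.58], [-1.02, 4.17], [0.09, 2.62], [-3.14, 3.14]. Speed limits (rad/s): [2.57, 2.57, 3.14, 3.14, 3.14, 3.14].

## Interface

Orientations are given as a unit quaternion [w, x, y, z].
In Python, from plant import state, grab_frame, camera_info, job_done, spot_in, masks_of, pinpoint gives the robot as it stands.
- The arm moves only by the shell command python3 -m handwheel 'ROWS' [OPENING]. ROWS is JSON, a list that holds one entry, the list of rows, each a list of 6 numbers: the shift along the world's x, y, z in m, then the turn, a rotation vector about the world's x, y, z in degrees. In form: [[[tx, ty, tz, ax, ay, az], ...]]. A call has 1 to 20 rows; each row shifts and turns the commanded pose from where the row before left it; what a row does not reach is not made up. A row lasts 1/12 s, in which the tool goes at most 41.7 mm and 7.16 degrees, less where a joint would pass 70% of its speed; a pose out of reach is approached as far as the arm can. A call is refused whole if a number of a shift passes 0.0417 or a number of a turn 7.16, either way. A call with a gripper value outside its range is refused whole. OPENING is the opening, from 0 (shut) to 1 (fully open), set as the call begins (- or left out, the last holds). The fingers move at their own pace and stop on an object; the grip force is fixed at half the most. Time passes only in rows, so rows that do not move let the fingers close. It gives the time, the measured TCP pose, the force, the opening and the grip force at its end, in the units of the state.
- state(): the state, without advancing time (a new reading comes with each control period).
- grab_frame(name): name is "scene" or "top" or "wrist"; returns (picture, depth): 384x512x3 uint8, blue, green, red; 384x512 float32, m along the optical axis (not along the pixel's ray), 0 where there is no reading.
- camera_info(name): a dict with "fx", "fy", "cx", "cy" (pixels), "distortion" ([k1, k2, p1, p2, k3] as OpenCV has them; the pictures are not rectified), "T" (4x4, takes a point from camera to world coordinates). Camera axes: x right, y up, looking along -z (the intrinsics and any distortion apply to the point x, -y, -z); pixel columns grow to the right and rows downward; lengths in m; the calibration is good to about 2 mm. A picture is of the moment at which its call begins: read the wrist's pose just before it. camera_info takes no time and is no camera call; for the wrist camera it gives the pose at the moment of the call.
- job_done(): hands the job in; it is judged then, once.
Trained networks look in the newest picture that a camera, given by its name, has taken for a name from the list of things; names that differ only in an ending like _2 or _b are one class to them, and where a whole thing is asked for, a point or a joint stands for the part that bears it (a point fixed in the world has none). Each returns a list of dicts, best first, with "conf" (0 to 1); they miss things now and then, are a little off and sometimes report something else, mostly with a low value. They report only what shows in the picture. A call takes as long as a camera call. They do not tell look-alikes from the thing itself.
- spot_in(camera, thing): "box" ([left, top, width, height] in pixels, round what is visible of it).
- masks_of(camera, thing): "region" (384x512 bool, what is visible of it) and "box" ([left, top, width, height] in pixels, round what is visible of it).
- pinpoint(camera, thing): "position" ([column, row] in pixels: a listed point, or the origin of a listed thing).
The state is a dict: "time": time; "joint_pos": joint angles; "joint_vel": joint speeds; "joint_efforts": joint torques, N m; "tool_pos": TCP position; "tool_rot": TCP orientation; "contact_force": force on the tool from outside, world axes, zero at the start; "ft_torque": the same for the moment, N m; "gripper_width": opening from 0.0 (shut) to 1.0 (fully open); "grasp_force": force on a finger pad.
Only numpy, scipy, OpenCV 4.12 (cv2) and the standard library are available. Lean on these libraries where they do the work, as an engineer would, in place of code of your own. Each camera call takes 0.05 s, during which the arm holds its last target. There are 200 camera calls.

## Task

Get the appliance tester ready for the next machine. Take the tight round bung out of its mains socket, rocking it from side to side as you pull because a straight tug lifts the light tester off its mat, which must not happen, and put the bung in the empty, larger bay of the wooden tray. Turn the selector knob clockwise until it clicks into its third position, the one with the long mark, leave it there, and do not shift or knock over the other things on the desk.

Things in the scene. Friction and masses are not known exactly. Their poses are not given: they have to be found in the camera images.
- tester: black rubber mat, 205 x 275 x 4 mm, that the tester stands on; origin under its centre, on the desk; x points from the operator's edge to the rear, y to the left, z up. The tester, a black case of 190 (x) by 260 mm (y), keeps its place and heading on it. The case weighs 1.2 kg: it cannot slide or turn, but a net upward pull of over about 12 N lifts it off the mat
- case (a joint): height of the tester's case above its standing position on the mat, in m: 0 standing, at most 0.03 when lifted
- panel (a point): centre of the tester's flat grey top panel, 90 mm above the desk; axes as the tester's. On it: selector front left, mains socket with the bung on the right, a display 6 mm high rear left, two fuse caps 9 mm high rear right (x +72, y -55 and -95 mm), keys and probe sockets up to 6 mm high near the front edge. A folded carrying handle stands 27 mm out of the front side, below the panel
- selector (a joint): angle of the selector knob, rad, growing clockwise seen from above. Four notches: 0, 0.628, 1.257 (the third, wanted) and 1.885, end stops just past the first and last. It starts in or near the first or second. A spring detent pulls it into the nearest notch: about 0.12 N m passes a crest half-way between two notches, then it snaps on, also by itself when released
- selector_grip (a point): centre of the knob's upright finger bar, on the knob's axis, 16.5 mm over the panel: 42 mm long, 13 mm thick, 20 mm high (10 mm above and below this point), gripped across its flat sides. Below it a skirt 52 mm across, its top 10 mm under this point. x points along the bar to the pointer end (white line), y across it, z up. At joint value 0 the pointer is 54 degrees left (anticlockwise) of the tester's x
- long_mark (a point): middle of the long white mark on the panel, 18 mm long, for the third position: the pointer end of the bar points at it there. The other three marks round the knob are short (6 mm)
- socket (a point): centre of the mouth of the round mains test socket, in the panel's top surface, 90 mm above the desk: a recess 42 mm across and 17.5 mm deep, with two sprung earth clips in its left and right walls (tester +y and -y), 8.5 mm below the panel
- bung_tab (a point): centre of the bung's upright grip tab, by which it is taken: tab 34 mm long (x of this frame), 14 mm thick (y), 22 mm high (z, 11 mm above and below this point), its centre 15 mm over the panel at first. Black rubber, 40 g. Under the tab a round flange, 46 mm across, 4 mm thick, lies on the panel; under that is the plug. Its x lies within 0.25 rad of the tester's x
- bung_plug (a point): centre of the foot of the bung's plug, 30 mm below the tab's centre. The plug, 38 mm across and 15 mm deep, starts fully in the socket, where the clips press on it with about 15 N each: it takes a straight pull of 17 to 20 N. Tilted some 0.12 rad to the left and right in turn (towards the clips), it climbs 2 to 3 mm at each tilt; the clips let go after 8 mm, it is out after 15 mm
- tray: small open wooden tray, 120 (x) by 90 (y) by 30 mm tall, walls and floor 5 mm, 0.45 kg, left or right of the tester. Origin under its centre, z up. A partition 25 mm high, 4 mm thick, at x = +21 mm parts it: the small bay at +x holds two black adapters with brass pins, 31 mm high; the large bay, x -55 to +19, y -40 to +40 mm, is empty
- tray_bay (a point): centre of the floor of the tray's large empty bay, 5 mm above the desk; axes as the tray's
- candlestick: turned brass candlestick, 185 mm tall, round foot 80 mm across; origin under its foot. It stands close to the tester: left, right, behind on the left or behind on the right. Leave it where it is
- alarm_clock: round steel alarm clock, 92 mm across and 107 mm tall; origin under its centre. It stands close to the tester: left, right, behind on the left or behind on the right. Leave it where it is
- vase: white china vase, 128 mm tall, 60 mm across; origin under its foot. It stands close to the tester: left, right, behind on the left or behind on the right. Leave it where it is
- china_dog: white china figure of a sitting dog, 105 mm tall on a 50 x 46 mm foot; origin under its foot. It stands close to the tester: left, right, behind on the left or behind on the right. Leave it where it is
- pencil_mug: mug with pencils, 76 mm across, body 95 mm tall, pencils up to 180 mm high; it stands left or right of the tester, on the side where the tray is not; origin under its foot. Leave it where it is
- tape_roll: roll of paper tape lying flat, 104 mm across, 36 mm tall, in front of the tester; origin under its centre. Leave it where it is
- pencil_sharpener: crank pencil sharpener, 60 x 50 mm foot, 88 mm tall, far left; origin under its foot. Leave it where it is
- ledgers: two books lying flat, 214 x 154 x 36 mm, far right; origin under their centre. Leave it where it is
There are look-alikes about, which are no part of the job. Of the things shaped like the tray, the wooden one is meant.

How it is judged:
By the outcome, as a careful person would: the job done as asked, in the order asked, and still so for the second after the job is handed in, with the robot touching nothing.
It also fails if it takes over 58 s, if anything falls off the work surface, if the arm or the gripper's body presses on something with over 40 N, if the wrist force passes 120 N, or if a joint passes its speed limit or range.

## Working session

There is one attempt and no reset: what is moved stays moved. The work goes in short steps, Python scripts to look and compute and a shell command to move; the robot and the scene stay as the last step left them, time stands still between calls to the robot, and variables do not carry over. Pictures are saved under pics/ and viewed, at most 10 in all, crops included, and the job is handed in when it is done.

```bash
ls; mkdir -p pics; cat > h.py <<'E'
import numpy as np, cv2
from plant import *
def pix2world(cam,ci,uv,depth=None,z=None):
    K=np.array([[ci['fx'],0,ci['cx']],[0,ci['fy'],ci['cy']],[0,0,1]])
    p=cv2.undistortPoints(np.array([[uv]],float),K,np.array(ci['distortion'],float))[0,0]
    d=np.array([p[0],-p[1],-1.0]); T=np.array(ci['T']); R=T[:3,:3];t=T[:3,3]
    if z is not None: s=(z-t[2])/(R@d)[2]
    else: s=depth
    return t+R@d*s
def world2pix(ci,P):
    T=np.array(ci['T']); c=T[:3,:3].T@(np.array(P,float)-T[:3,3]); c=np.array([c[0],-c[1],-c[2]])
    K=np.array([[ci['fx'],0,ci['cx']],[0,ci['fy'],ci['cy']],[0,0,1]])
    return cv2.projectPoints(c.reshape(1,1,3),np.zeros(3),np.zeros(3),K,np.array(ci['distortion'],float))[0][0,0]
E
python3 - <<'E'
from h import *
for n in ("scene","top"):
    im,d=grab_frame(n); cv2.imwrite(f'pics/{n}1.png',im); ci=camera_info(n)
    print(n,ci['fx'],np.round(np.array(ci['T']),3).tolist())
    np.save(n+'d.npy',d)
    if n=="top":
        for th,z in [("panel",.09),("selector_grip",.1065),("long_mark",.09),("socket",.09),("bung_tab",.105),("tester",0),("tray",0),("tray_bay",.005),("candlestick",0),("alarm_clock",0),("vase",0),("china_dog",0),("pencil_mug",0),("tape_roll",0)]:
            for r in pinpoint(n,th)[:3]:
                print(th,np.round(r['position'],1),round(r['conf'],2),np.round(pix2world(n,ci,r['position'],z=z),3))
print(state())
E
```

```text
pics
scene 389.85415023444915 [[-0.282, -0.521, 0.806, 1.482], [0.959, -0.159, 0.233, 0.259], [0.006, 0.839, 0.544, 0.744], [0.0, 0.0, 0.0, 1.0]]
top 373.5007437899139 [[0.013, 0.996, -0.09, 0.412], [-1.0, 0.014, 0.012, -0.029], [0.013, 0.09, 0.996, 1.121], [0.0, 0.0, 0.0, 1.0]]
panel [260.3 176.2] 0.91 [ 0.548 -0.052  0.09 ]
panel [108.2 164.5] 0.49 [0.575 0.373 0.09 ]
selector_grip [237.5 189.2] 0.76 [0.509 0.01  0.107]
long_mark [235.8 176.8] 0.9 [0.546 0.016 0.09 ]
long_mark [279.2 167.9] 0.53 [ 0.572 -0.104  0.09 ]
socket [278.8 162.5] 0.74 [ 0.588 -0.103  0.09 ]
bung_tab [284.  164.6] 0.6 [ 0.58  -0.117  0.105]
tester [257.8 177.6] 0.87 [ 0.556 -0.047  0.   ]
tray [342.9 281.4] 0.86 [ 0.249 -0.303  0.   ]
tray [347. 220.] 0.78 [ 0.431 -0.317  0.   ]
tray [400.  243.4] 0.73 [ 0.363 -0.477  0.   ]
tray_bay [349.3 228.5] 0.93 [ 0.406 -0.322  0.005]
tray_bay [337.1 288.2] 0.87 [ 0.23  -0.285  0.005]
tray_bay [398.2 239.7] 0.8 [ 0.374 -0.47   0.005]
candlestick [192.8 185. ] 0.95 [0.53  0.149 0.   ]
candlestick [317.3 166.3] 0.28 [ 0.593 -0.227  0.   ]
alarm_clock [269.3 123.8] 0.87
[... 290 characters left out ...]
joint_pos': array([-1.43497210e+00,  5.26721261e-02,  1.61285137e+00, -1.02092796e-05,
        1.47598780e+00, -1.18960692e-01]), 'joint_vel': array([ 0.00013587, -0.00072777, -0.00216404,  0.00038767,  0.00015545,
       -0.00155782]), 'joint_efforts': array([ 5.29981571e-04, -3.93636847e+01, -3.70438564e+01, -7.85306702e-05,
        4.79358641e-04,  6.09586408e-06]), 'tool_pos': array([ 0.15754543, -0.6048232 ,  0.23134996]), 'tool_rot': array([ 4.07214671e-05,  9.91896487e-01,  1.27048644e-01, -4.73855334e-06]), 'contact_force': array([ 0.56450193,  1.11603959, -0.40605007]), 'ft_torque': array([0.00033659, 0.01280663, 0.03040986]), 'grasp_force': 0.0, 'gripper_width': 0.9976803613941576}
```

View pics/top1.png

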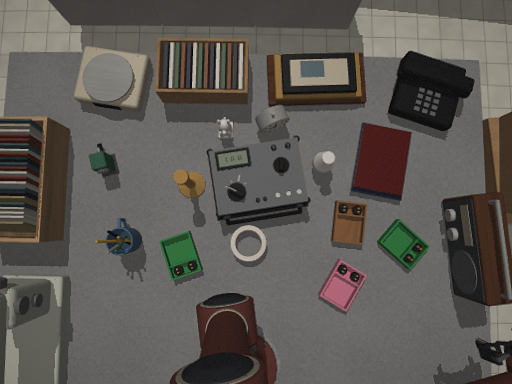

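View pics/scene1.png

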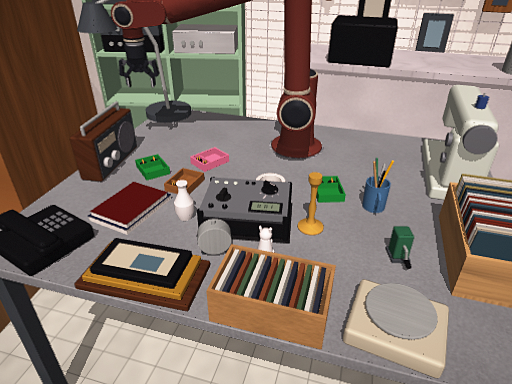

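The top view shows the tester centred near (258,178). It has the bung at (281,165) and the selector at (236,189).

- **Taken for the tray:** wooden (349,223), green (181,256), green (403,244) and pink (343,285). I choose the wooden one at (349,223), with its adapters to the rear and the empty bay in front.
- **Taken for the bung:** the selector knob (236,189) and the fuse caps (275,147) and (290,145). I choose the round part at (281,165).

Next I move above the bung and take the close crop.

```bash
python3 -m handwheel '[[[0.019,0.0245,0.003,0,0,0],[0.019,0.0245,0.003,0,0,0],[0.019,0.0245,0.003,0,0,0],[0.019,0.0245,0.003,0,0,0],[0.019,0.0245,0.003,0,0,0],[0.019,0.0245,0.003,0,0,0],[0.019,0.0245,0.003,0,0,0],[0.019,0.0245,0.003,0,0,0],[0.019,0.0245,0.003,0,0,0],[0.019,0.0245,0.003,0,0,0],[0.019,0.0245,0.003,0,0,0],[0.019,0.0245,0.003,0,0,0],[0.019,0.0245,0.003,0,0,0],[0.019,0.0245,0.003,0,0,0],[0.019,0.0245,0.003,0,0,0],[0.019,0.0245,0.003,0,0,0],[0.019,0.0245,0.003,0,0,0],[0.019,0.0245,0.003,0,0,0],[0,0,0,0,0,0],[0,0,0,0,0,0]]]' 1
cat > look.py <<'E'
from h import *
import sys
def look(tag,things,cam="wrist"):
    ci=camera_info(cam); im,d=grab_frame(cam); cv2.imwrite(f'pics/{tag}.png',im)
    for th,z in things:
        for r in pinpoint(cam,th)[:2]:
            u,v=r['position']; dd=d[int(np.clip(v,0,383)),int(np.clip(u,0,511))]
            print(th,np.round([u,v],1),round(r['conf'],2),np.round(pix2world(cam,ci,(u,v),z=z),4),'surf',np.round(pix2world(cam,ci,(u,v),depth=dd),4))
    return ci,im,d
E
python3 - <<'E'
from look import *
look("w1",[("panel",.09),("selector_grip",.1065),("long_mark",.09),("socket",.09),("bung_tab",.105),("tray_bay",.005)])
s=state();print(s['tool_pos'],s['tool_rot'],s['joint_pos'],s['contact_force'])
E
```

```text
time: 2.47
tool_pos: [0.5001, -0.1628, 0.2855]
tool_rot: [0.0, 0.992, 0.129, 0.0]
contact_force: [0.3, -0.5, -0.5]
gripper_width: 1.0
grasp_force: 0.0
panel [148.2  84.8] 0.56 [ 0.5488 -0.042   0.09  ] surf [ 0.5488 -0.0421  0.0903]
selector_grip [ 75.8 118.1] 0.63 [0.5029 0.0165 0.1065] surf [0.505  0.0118 0.116 ]
long_mark [96.  79.1] 0.65 [0.5419 0.0094 0.09  ] surf [0.542  0.009  0.0909]
bung_tab [218.2  69.2] 0.56 [ 0.5791 -0.1063  0.105 ] surf [ 0.5789 -0.1074  0.1149]
tray_bay [428.  279.6] 0.85 [ 0.3785 -0.4574  0.005 ] surf [ 0.3783 -0.4576  0.0046]
tray_bay [344.6 240.9] 0.67 [ 0.4073 -0.3146  0.005 ] surf [ 0.4066 -0.3154  0.0031]
[ 0.49905914 -0.16459897  0.2852274 ] [ 6.22060351e-06  9.91996657e-01  1.26264134e-01 -4.19650360e-05] [-4.60225037e-01 -2.13907891e-01  1.77529053e+00 -5.68362722e-05
  1.58027301e+00  8.57366632e-01] [ 0.06763542 -0.28729675 -0.06916887]
```

View pics/w1.png

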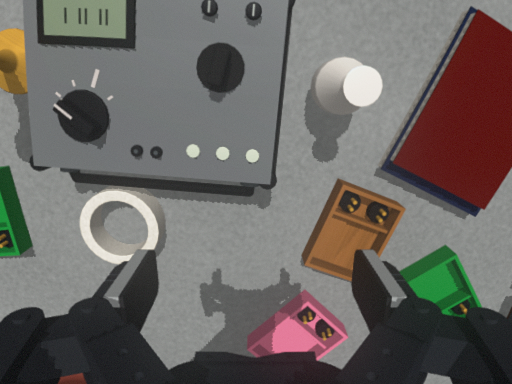

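The wrist view confirms three things. The bung with its upright tab is at (220,67), distinct from the knob with its white line at (82,115). The pointer looks left, so it is in the first notch, with the long mark at (96,78). The wooden tray is at (354,228), with its bay at (345,240). I move closer and measure the tab and knob by depth.

```bash
python3 -m handwheel '[[[0.01,0.01,-0.007,0,0,0],[0.01,0.01,-0.007,0,0,0],[0.01,0.01,-0.007,0,0,0],[0.01,0.01,-0.007,0,0,0],[0.01,0.01,-0.007,0,0,0],[0.01,0.01,-0.007,0,0,0],[0,0,0,0,0,0],[0,0,0,0,0,0],[0,0,0,0,0,0]]]' 1
cat > cloud.py <<'E'
from look import *
def cloud(ci,d,step=1):
    v,u=np.mgrid[0:384:step,0:512:step]; uv=np.stack([u.ravel(),v.ravel()],1).astype(float); dd=d[::step,::step].ravel()
    K=np.array([[ci['fx'],0,ci['cx']],[0,ci['fy'],ci['cy']],[0,0,1]])
    p=cv2.undistortPoints(uv[:,None],K,np.array(ci['distortion'],float))[:,0]
    X=np.c_[p[:,0],-p[:,1],-np.ones(len(p))]*dd[:,None]; T=np.array(ci['T'])
    P=X@T[:3,:3].T+T[:3,3]; P[dd==0]=np.nan
    return P
def bar(P,c,r,z0,z1,name):
    m=(np.hypot(P[:,0]-c[0],P[:,1]-c[1])<r)&(P[:,2]>z0)&(P[:,2]<z1); Q=P[m]
    if len(Q)<5: print(name,'few',len(Q)); return
    (cx,cy),(w,h),a=cv2.minAreaRect((Q[:,:2]*1000).astype(np.float32))
    if w<h: a+=90; w,h=h,w
    a=(a+90)%180-90
    print(name,len(Q),'c',round(cx,1),round(cy,1),'size',round(w,1),round(h,1),'yaw',round(a,1),'z',np.round(np.percentile(Q[:,2],[5,50,95]),4))
E
python3 - <<'E'
from cloud import *
ci,im,d=look("w2",[("selector_grip",.1065),("long_mark",.09),("bung_tab",.105),("panel",.09),("tray_bay",.005)])
s=state();print(s['tool_pos'],s['tool_rot']); print(np.round(np.array(ci['T']),3).tolist())
P=cloud(ci,d)
bar(P,(.579,-.106),.03,.108,.125,'tab'); bar(P,(.505,.012),.03,.108,.13,'knob')
bar(P,(.55,-.05),.2,.087,.093,'panel')
bar(P,(.42,-.32),.085,.026,.033,'tray')
bar(P,(.42,-.32),.085,.02,.029,'tray rim')
E
```

```text
time: 3.57
tool_pos: [0.5597, -0.1037, 0.2433]
tool_rot: [0.0, 0.992, 0.127, -0.0]
contact_force: [0.0, 0.0, -0.2]
gripper_width: 0.999
grasp_force: 0.0
selector_grip [111.  203.6] 0.56 [0.5045 0.0151 0.1065] surf [0.5087 0.0119 0.1156]
selector_grip [155.8 280.5] 0.56 [ 0.4377 -0.0366  0.1065] surf [ 0.5444 -0.0622  0.2598]
long_mark [127.7 159.3] 0.77 [0.5431 0.0115 0.09  ] surf [0.5434 0.0113 0.0907]
bung_tab [264.8 158.2] 0.67 [ 0.5778 -0.1064  0.105 ] surf [ 0.5799 -0.1054  0.1162]
bung_tab [275.8   2.4] 0.27 [ 0.6965 -0.0831  0.105 ] surf [ 0.6981 -0.0831  0.0981]
panel [188.2 165.3] 0.74 [ 0.5514 -0.0428  0.09  ] surf [ 0.5512 -0.0427  0.0893]
tray_bay [  6.4 258.8] 0.96 [0.3426 0.1826 0.005 ] surf [0.3419 0.1833 0.004 ]
[ 0.55949398 -0.10422021  0.2438118 ] [2.13181846e-04 9.91937339e-01 1.26728571e-01 3.73942116e-04]
[[0.253, 0.925, 0.285, 0.632], [-0.968, 0.241, 0.075, -0.083], [0.001, -0.295, 0.955, 0.385], [0.0, 0.0, 0.0, 1.0]]
tab 702 c 581.6 -105.9 size 34.1 14.1 yaw -2.1 z [0.1121 0.115  0.1163]
knob 835 c 503.9 15.2 size 42.2 14.4 yaw 64.5 z [0.1094 0.1155 0.1168]
panel 44325 c 580.8 -74.2 size 336.9 242.1 yaw -80.0 z [0.0882 0.0894 0.0914]
tray 782 c 425.2 -314.0 size 122.2 92.2 yaw -7.1 z [0.0266 0.0291 0.0304]
tray rim 745 c 425.0 -314.7 size 121.4 92.6 yaw -6.2 z [0.0205 0.0255 0.0289]
```

View pics/w2.png

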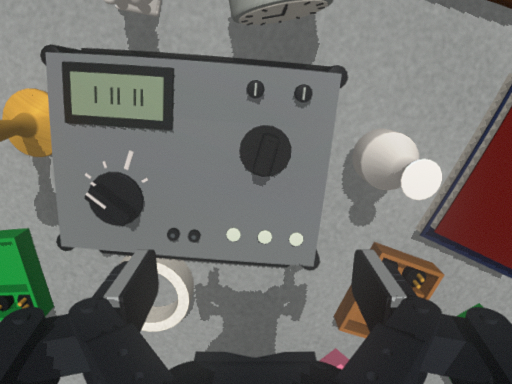

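The close view checks the choice. The bung tab is at (266,152), the knob at (114,198), with its white line at (95,200) toward the first short mark, and the long mark at (128,158). The tab centre is (0.5816, -0.1059) with yaw -2.1°, and the tester yaw is about 10°. I descend onto the tab.

```bash
python3 -m handwheel '[[[0.0037,-0.0003,-0.01,0,0,-5.6],[0.0037,-0.0003,-0.01,0,0,-5.6],[0.0037,-0.0003,-0.01,0,0,-5.6],[0.0037,-0.0003,-0.014,0,0,0],[0.0037,-0.0003,-0.014,0,0,0],[0.0037,-0.0003,-0.014,0,0,0],[0,0,-0.014,0,0,0],[0,0,-0.014,0,0,0],[0,0,-0.014,0,0,0],[0,0,-0.012,0,0,0],[0,0,-0.01,0,0,0],[0,0,-0.006,0,0,0],[0,0,0,0,0,0],[0,0,0,0,0,0],[0,0,0,0,0,0]]]' 1
```

```text
time: 5.12
tool_pos: [0.5824, -0.1058, 0.1023]
tool_rot: [0.0, 1.0, -0.019, 0.001]
contact_force: [-0.7, -0.3, 1.0]
gripper_width: 0.995
grasp_force: 0.0
```

```bash
python3 -m handwheel '[[[-0.0005,0,-0.003,0,0,0],[0,0,-0.0025,0,0,0],[0,0,0,0,0,0],[0,0,0,0,0,0]]]' 1; python3 -m handwheel '[[[0,0,0,0,0,0],[0,0,0,0,0,0],[0,0,0,0,0,0],[0,0,0,0,0,0],[0,0,0,0,0,0],[0,0,0,0,0,0],[0,0,0,0,0,0],[0,0,0,0,0,0],[0,0,0,0,0,0],[0,0,0,0,0,0],[0,0,0,0,0,0],[0,0,0,0,0,0]]]' 0
```

```text
time: 5.45
tool_pos: [0.5812, -0.1056, 0.0958]
tool_rot: [-0.0, 1.0, -0.019, -0.0]
contact_force: [-0.2, -0.3, -0.3]
gripper_width: 1.001
grasp_force: 0.0
time: 6.45
tool_pos: [0.5813, -0.1062, 0.0962]
tool_rot: [0.001, 1.0, -0.019, 0.0]
contact_force: [-2.3, -4.5, 4.0]
gripper_width: 0.151
grasp_force: 60.4
```

```bash
python3 -m handwheel '[[[0.0001,-0.0006,0.0008,2.27,0.4,0],[0.0001,-0.0006,0.0008,2.27,0.4,0],[0.0001,-0.0006,0.0008,2.27,0.4,0],[0,0,0,0,0,0],[0,0,0,0,0,0]]]' 0
```

```text
time: 6.87
tool_pos: [0.582, -0.1083, 0.0984]
tool_rot: [-0.059, 0.998, -0.02, -0.011]
contact_force: [-0.1, -4.4, 4.6]
gripper_width: 0.143
grasp_force: 61.0
```

```bash
python3 -m handwheel '[[[-0.0001,0.0006,0.0002,-2.27,-0.4,0],[-0.0001,0.0006,0.0002,-2.27,-0.4,0],[-0.0001,0.0006,0.0003,-2.27,-0.4,0],[-0.0001,0.0006,0.0006,-2.27,-0.4,0],[-0.0001,0.0006,0.0007,-2.27,-0.4,0],[-0.0001,0.0006,0.0007,-2.27,-0.4,0],[0,0,0,0,0,0],[0,0,0,0,0,0]]]' 0
```

```text
time: 7.53
tool_pos: [0.5815, -0.1044, 0.1012]
tool_rot: [0.061, 0.998, -0.018, 0.013]
contact_force: [1.3, -8.3, 0.6]
gripper_width: 0.151
grasp_force: 60.1
```

```bash
python3 -m handwheel '[[[0.0001,-0.0006,0.0002,2.27,0.4,0],[0.0001,-0.0006,0.0003,2.27,0.4,0],[0.0001,-0.0006,0.0004,2.27,0.4,0],[0.0001,-0.0006,0.0006,2.27,0.4,0],[0.0001,-0.0006,0.0007,2.27,0.4,0],[0.0001,-0.0006,0.0006,2.27,0.4,0],[0,0,0,0,0,0],[0,0,0,0,0,0]]]' 0;  python3 -m handwheel '[[[-0.0001,0.0005,0.0002,-2.27,-0.4,0],[-0.0001,0.0005,0.0003,-2.27,-0.4,0],[-0.0001,0.0005,0.0004,-2.27,-0.4,0],[-0.0001,0.0005,0.0006,-2.27,-0.4,0],[-0.0001,0.0005,0.0006,-2.27,-0.4,0],[-0.0001,0.0005,0.0006,-2.27,-0.4,0],[0,0,0,0,0,0],[0,0,0,0,0,0]]]' 0
```

```text
time: 8.2
tool_pos: [0.5815, -0.1071, 0.1033]
tool_rot: [-0.059, 0.998, -0.019, -0.012]
contact_force: [0.9, -2.6, -1.4]
gripper_width: 0.144
grasp_force: 60.1
time: 8.87
tool_pos: [0.5811, -0.1031, 0.1071]
tool_rot: [0.059, 0.998, -0.018, 0.012]
contact_force: [-0.5, 0.9, 4.7]
gripper_width: 0.151
grasp_force: 60.8
```

```bash
python3 -m handwheel '[[[0.0001,-0.0006,0.0002,2.27,0.4,0],[0.0001,-0.0006,0.0003,2.27,0.4,0],[0.0001,-0.0006,0.0004,2.27,0.4,0],[0.0001,-0.0006,0.0006,2.27,0.4,0],[0.0001,-0.0006,0.0007,2.27,0.4,0],[0.0001,-0.0006,0.0006,2.27,0.4,0],[0,0,0,0,0,0],[0,0,0,0,0,0]]]' 0;  python3 -m handwheel '[[[-0.0001,0.0005,0.0005,-2.27,-0.4,0],[-0.0001,0.0005,0.0005,-2.27,-0.4,0],[-0.0001,0.0005,0.0005,-2.27,-0.4,0],[0,0,0.001,0,0,0],[0,0,0,0,0,0],[0,0,0,0,0,0]]]' 0
python3 - <<'E'
from cloud import *
ci,im,d=look("w3",[("bung_plug",.085)]); im2,_=grab_frame("scene")
cv2.imwrite('pics/c3.png',np.hstack([im[60:330,100:420],cv2.resize(im2[150:250,160:310],(405,270))]))
P=cloud(ci,d); q=P[(np.hypot(P[:,0]-.55,P[:,1]+.02)<.08)&(P[:,2]<.096)&(P[:,2]>.08)]; print('panel z',np.median(q[:,2]))
E
```

```text
time: 9.53
tool_pos: [0.5812, -0.1079, 0.1083]
tool_rot: [-0.06, 0.998, -0.02, -0.012]
contact_force: [0.1, 1.0, -0.5]
gripper_width: 0.152
grasp_force: 60.1
time: 10.03
tool_pos: [0.5812, -0.1061, 0.1117]
tool_rot: [-0.0, 1.0, -0.019, -0.0]
contact_force: [0.7, -0.3, -0.3]
gripper_width: 0.146
grasp_force: 60.1
bung_plug [256.  234.3] 0.97 [ 0.5787 -0.1053  0.085 ] surf [ 0.5989 -0.1059  0.1293]
panel z 0.08964867521588463
```

View pics/c3.png

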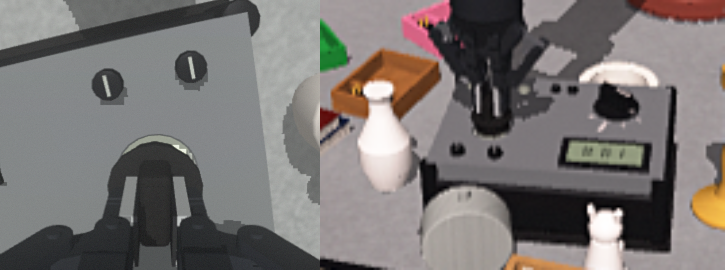

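The crop shows the bung held with its plug above the mouth, the socket's light rim visible behind it at (165,150), and the case level (panel z 0.0896). I lift and carry it over to the tray.

```bash
python3 -m handwheel '[[[0,0,0.003,0,0,0],[0,0,0.006,0,0,0],[0,0,0.01,0,0,0],[0,0,0.016,0,0,0],[0,0,0.016,0,0,0],[0,0,0.016,0,0,0],[0,0,0.016,0,0,0],[-0.0145,-0.0172,0.006,0,0,0],[-0.0145,-0.0172,0,0,0,0],[-0.0145,-0.0172,0,0,0,-0.7],[-0.0145,-0.0172,0,0,0,-0.7],[-0.0145,-0.0172,0,0,0,-0.7],[-0.0145,-0.0172,0,0,0,-0.7],[-0.0145,-0.0172,0,0,0,-0.7],[-0.0145,-0.0172,0,0,0,-0.7],[-0.0145,-0.0172,0,0,0,0],[-0.0145,-0.0172,0,0,0,0],[-0.0145,-0.0172,0,0,0,0],[-0.0145,-0.0172,0,0,0,0],[0,0,0,0,0,0]]]' 0
python3 -m handwheel '[[[0,0,-0.015,0,0,0],[0,0,-0.015,0,0,0],[0,0,-0.015,0,0,0],[0,0,-0.015,0,0,0],[0,0,0,0,0,0],[0,0,0,0,0,0]]]' 0
python3 - <<'E'
from cloud import *
ci,im,d=look("w4",[("tray_bay",.005),("bung_plug",.115),("tray",0)])
s=state();print(s['tool_pos'],s['tool_rot'])
P=cloud(ci,d)
bar(P,(.42,-.315),.09,.0265,.033,'tray')
bar(P,(.42,-.315),.09,.022,.033,'tray')
look("t4",[("bung_plug",.115),("bung_tab",.145),("tray_bay",.005)],"top")
E
```

```text
time: 11.85
tool_pos: [0.4056, -0.3155, 0.2021]
tool_rot: [0.001, 0.998, -0.058, 0.0]
contact_force: [0.2, -0.7, 0.1]
gripper_width: 0.146
grasp_force: 60.1
time: 12.35
tool_pos: [0.4073, -0.3123, 0.1407]
tool_rot: [-0.0, 0.998, -0.056, -0.0]
contact_force: [0.2, 0.1, -0.2]
gripper_width: 0.146
grasp_force: 60.1
tray_bay [429.2 194.3] 0.85 [ 0.3755 -0.4625  0.005 ] surf [ 0.3752 -0.4629  0.0043]
tray_bay [258.4 177.8] 0.79 [ 0.407  -0.3142  0.005 ] surf [ 0.4071 -0.3142  0.0055]
bung_plug [255.6 233.4] 0.69 [ 0.4057 -0.3114  0.115 ] surf [ 0.4239 -0.3133  0.1553]
tray [254.5 331.1] 0.96 [ 0.2451 -0.2927  0.    ] surf [ 0.2662 -0.2951  0.0252]
tray [442.4 204.4] 0.83 [ 0.3624 -0.4781  0.    ] surf [ 0.3647 -0.4751  0.0053]
[ 0.40805039 -0.31347822  0.14244819] [ 8.95221346e-04  9.98443969e-01 -5.57473331e-02  1.03642808e-03]
tray 3119 c 424.4 -314.5 size 120.0 90.7 yaw -6.4 z [0.028  0.0294 0.0306]
tray 3931 c 424.4 -314.5 size 120.0 90.7 yaw -6.4 z [0.0237 0.0292 0.0305]
tray_bay [182.5 249.5] 0.94 [0.3377 0.1735 0.005 ] surf [0.3379 0.173  0.0079]
tray_bay [348.2 230.4] 0.91 [ 0.4003 -0.3189  0.005 ] surf [ 0.4027 -0.2576  0.2404]
```

View pics/w4.png

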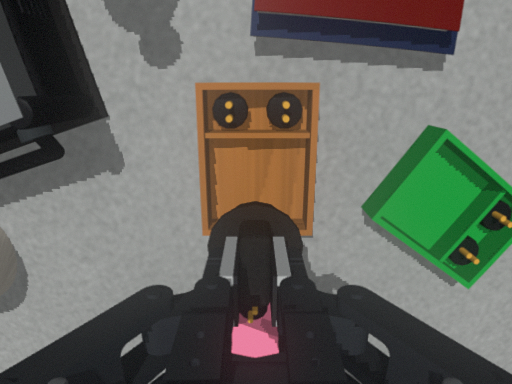

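The view shows the bung over the wooden tray's empty bay at (258,180), with the partition at (258,133) and the adapters at (230,110) and (285,110) beyond it. The alignment is within 1 mm, so I lower it.

```bash
python3 -m handwheel '[[[0,0,-0.012,0,0,0],[0,0,-0.015,0,0,0],[0,0,-0.015,0,0,0],[0,0,-0.015,0,0,0],[0,0,-0.015,0,0,0],[0,0,-0.012,0,0,0],[0,0,-0.01,0,0,0],[0,0,-0.008,0,0,0],[0,0,-0.004,0,0,0],[0,0,-0.004,0,0,0],[0,0,-0.002,0,0,0],[0,0,0,0,0,0],[0,0,0,0,0,0]]]' 0
```

```text
time: 13.83
tool_pos: [0.4076, -0.3132, 0.0292]
tool_rot: [0.0, 0.998, -0.056, 0.0]
contact_force: [0.3, 0.2, -0.0]
gripper_width: 0.154
grasp_force: 60.1
```

```bash
python3 -m handwheel '[[[0,0,-0.0015,0,0,0],[0,0,-0.0015,0,0,0],[0,0,0,0,0,0],[0,0,0,0,0,0]]]' 0
```

```text
time: 14.17
tool_pos: [0.4075, -0.3132, 0.0261]
tool_rot: [0.0, 0.998, -0.056, 0.0]
contact_force: [-0.2, -1.1, 0.9]
gripper_width: 0.151
grasp_force: 60.2
```

```bash
python3 -m handwheel '[[[0,0,-0.001,0,0,0],[0,0,0,0,0,0]]]' 0; python3 -m handwheel '[[[0,0,0,0,0,0],[0,0,0,0,0,0],[0,0,0,0,0,0],[0,0,0,0,0,0]]]' 0.35;  python3 -m handwheel '[[[0,0,0.004,0,0,0],[0,0,0.01,0,0,0],[0,0,0.02,0,0,0],[0,0,0.03,0,0,0],[0,0,0.03,0,0,0],[0,0,0.03,0,0,0],[0,0,0.03,0,0,0],[0,0,0.03,0,0,0],[0,0,0,0,0,0]]]' 0.35
python3 - <<'E'
from cloud import *
ci,im,d=look("w5",[("bung_tab",.035),("bung_plug",.005)])
P=cloud(ci,d); bar(P,(.42,-.315),.09,.0265,.031,'tray'); bar(P,(.407,-.313),.025,.04,.056,'tab'); bar(P,(.407,-.313),.03,.018,.027,'flange')
E
```

```text
time: 14.33
tool_pos: [0.4076, -0.3133, 0.026]
tool_rot: [0.0, 0.998, -0.056, 0.0]
contact_force: [-2.2, 2.9, 8.5]
gripper_width: 0.15
grasp_force: 61.1
time: 14.67
tool_pos: [0.407, -0.3127, 0.0244]
tool_rot: [-0.0, 0.998, -0.056, -0.0]
contact_force: [0.3, 1.0, -0.2]
gripper_width: 0.352
grasp_force: 0.0
time: 15.42
tool_pos: [0.4099, -0.3156, 0.2177]
tool_rot: [0.005, 0.998, -0.056, 0.005]
contact_force: [-0.1, -0.2, 0.4]
gripper_width: 0.349
grasp_force: 0.0
bung_tab [252.5 173.1] 0.65 [ 0.4043 -0.3132  0.035 ] surf [ 0.4071 -0.3135  0.0464]
bung_plug [252.4 163.1] 0.57 [ 0.4081 -0.3136  0.005 ] surf [ 0.4163 -0.3144  0.0441]
tray 2140 c 425.0 -314.4 size 119.8 90.7 yaw -6.4 z [0.0279 0.0293 0.0305]
tab 505 c 408.1 -312.2 size 33.6 13.7 yaw -6.8 z [0.0425 0.0449 0.0463]
flange 992 c 408.8 -312.2 size 45.1 43.8 yaw 83.5 z [0.0221 0.0233 0.0246]
```

The bung stands upright in the bay and the tray has not moved. Now the selector.

```bash
python3 -m handwheel '[[[0.0067,0.0234,0,0,0,5.1],[0.0067,0.0234,0,0,0,5.1],[0.0067,0.0234,0,0,0,5.1],[0.0067,0.0234,0,0,0,5.1],[0.0067,0.0234,0,0,0,5.1],[0.0067,0.0234,0,0,0,5.1],[0.0067,0.0234,0,0,0,5.1],[0.0067,0.0234,0,0,0,5.1],[0.0067,0.0234,0,0,0,5.1],[0.0067,0.0234,0,0,0,5.1],[0.0067,0.0234,0,0,0,5.1],[0.0067,0.0234,0,0,0,5.1],[0.0067,0.0234,0,0,0,5.1],[0.0067,0.0234,0,0,0,5.1],[0,0,0,0,0,0],[0,0,0,0,0,0],[0,0,0,0,0,0]]]' 0.6
python3 - <<'E'
from cloud import *
ci,im,d=look("w6",[("selector_grip",.1065),("long_mark",.09)])
s=state();print(s['tool_pos'],s['tool_rot'])
P=cloud(ci,d)
bar(P,(.504,.0152),.03,.108,.13,'knob'); bar(P,(.504,.0152),.03,.112,.13,'knob')
E
```

```text
time: 16.98
tool_pos: [0.5002, 0.0144, 0.2072]
tool_rot: [-0.001, 0.844, 0.537, -0.001]
contact_force: [0.5, -0.4, 0.5]
gripper_width: 0.602
grasp_force: 0.0
long_mark [303.4 166.5] 0.58 [0.5403 0.0131 0.09  ] surf [0.5403 0.0131 0.0899]
long_mark [398.1 265.1] 0.15 [ 0.5824 -0.1042  0.09  ] surf [ 0.5858 -0.1168  0.0726]
[0.50060438 0.01381671 0.20819233] [-2.03730413e-04  8.43923707e-01  5.36463012e-01 -4.15633886e-04]
knob 997 c 503.8 16.0 size 41.9 12.9 yaw 63.6 z [0.114  0.1157 0.117 ]
knob 978 c 503.8 16.0 size 41.9 12.9 yaw 63.5 z [0.1144 0.1158 0.117 ]
```

```bash
python3 -m handwheel '[[[0.0034,0.0018,-0.01,0,0,-0.9],[0,0,-0.014,0,0,0],[0,0,-0.014,0,0,0],[0,0,-0.014,0,0,0],[0,0,-0.014,0,0,0],[0,0,-0.014,0,0,0],[0,0,-0.012,0,0,0],[0,0,-0.01,0,0,0],[0,0,-0.005,0,0,0],[0,0,0,0,0,0],[0,0,0,0,0,0],[0,0,0,0,0,0]]]' 0.6
```

```text
time: 18.13
tool_pos: [0.5051, 0.0164, 0.1026]
tool_rot: [0.0, 0.848, 0.531, 0.001]
contact_force: [0.3, 0.2, 0.8]
gripper_width: 0.599
grasp_force: 0.0
```

```bash
python3 -m handwheel '[[[-0.001,-0.0005,-0.002,0,0,0],[0,0,0,0,0,0],[0,0,0,0,0,0]]]' 0.6;  python3 -m handwheel '[[[0,0,0,0,0,0],[0,0,0,0,0,0],[0,0,0,0,0,0],[0,0,0,0,0,0],[0,0,0,0,0,0],[0,0,0,0,0,0],[0,0,0,0,0,0],[0,0,0,0,0,0],[0,0,0,0,0,0]]]' 0
```

```text
time: 18.38
tool_pos: [0.5036, 0.016, 0.1001]
tool_rot: [0.0, 0.848, 0.531, 0.0]
contact_force: [-0.7, -0.7, -0.6]
gripper_width: 0.599
grasp_force: 0.0
time: 19.13
tool_pos: [0.5048, 0.0154, 0.1002]
tool_rot: [0.001, 0.848, 0.531, 0.001]
contact_force: [4.1, -1.9, -2.2]
gripper_width: 0.136
grasp_force: 62.2
```

```bash
python3 -m handwheel '[[[0,0,0,0,0,-4],[0,0,0,0,0,-4],[0,0,0,0,0,-4],[0,0,0,0,0,-4],[0,0,0,0,0,-4],[0,0,0,0,0,-4],[0,0,0,0,0,-4],[0,0,0,0,0,-4],[0,0,0,0,0,-4],[0,0,0,0,0,0],[0,0,0,0,0,0]]]' 0; python3 -m handwheel '[[[0,0,0,0,0,-4],[0,0,0,0,0,-4],[0,0,0,0,0,-4],[0,0,0,0,0,-4],[0,0,0,0,0,-4],[0,0,0,0,0,-4],[0,0,0,0,0,-4],[0,0,0,0,0,-4],[0,0,0,0,0,-4],[0,0,0,0,0,0],[0,0,0,0,0,0],[0,0,0,0,0,0]]]' 0; python3 -c "
from plant import *;s=state();print(s['ft_torque'],s['contact_force'])"
```

```text
time: 20.05
tool_pos: [0.5049, 0.0154, 0.1002]
tool_rot: [0.001, 0.97, 0.243, 0.002]
contact_force: [4.8, -2.5, -3.1]
gripper_width: 0.134
grasp_force: 62.1
time: 21.05
tool_pos: [0.5049, 0.0154, 0.1002]
tool_rot: [0.0, 0.998, -0.069, 0.002]
contact_force: [5.0, -2.7, -2.7]
gripper_width: 0.131
grasp_force: 62.1
[-0.23931446 -0.80440768 -0.00661175] [ 5.0024575  -2.72494049 -2.68481379]
```

```bash
python3 -m handwheel '[[[0,0,0,0,0,0],[0,0,0,0,0,0],[0,0,0,0,0,0],[0,0,0,0,0,0],[0,0,0,0,0,0]]]' 0.6; python3 -m handwheel '[[[0,0,0.006,0,0,0],[0,0,0.012,0,0,0],[-0.004,0,0.02,0,0,0],[-0.008,-0.006,0.025,0,0,0],[-0.012,-0.01,0.025,0,0,0],[-0.012,-0.01,0.025,0,0,0],[-0.008,-0.006,0.02,0,0,0],[0,0,0.01,0,0,0],[0,0,0,0,0,0],[0,0,0,0,0,0]]]' 0.6
python3 - <<'E'
from cloud import *
ci,im,d=look("w7",[("selector_grip",.1065),("long_mark",.09)])
P=cloud(ci,d)
bar(P,(.504,.0152),.03,.11,.13,'knob'); q=P[(np.hypot(P[:,0]-.55,P[:,1]+.03)<.06)&(P[:,2]<.1)&(P[:,2]>.08)]; print('panel z',np.median(q[:,2]))
look("t7",[("candlestick",0),("alarm_clock",0),("vase",0),("china_dog",0),("pencil_mug",0),("tape_roll",0),("tester",0)],"top")
s=state();print(s['tool_pos'],s['time'])
E
```

```text
time: 21.47
tool_pos: [0.5033, 0.0161, 0.0997]
tool_rot: [-0.0, 0.998, -0.069, -0.0]
contact_force: [0.3, 0.3, -0.1]
gripper_width: 0.6
grasp_force: 0.0
time: 22.3
tool_pos: [0.4599, -0.0158, 0.2432]
tool_rot: [-0.0, 0.998, -0.069, 0.001]
contact_force: [0.9, 0.1, -0.5]
gripper_width: 0.598
grasp_force: 0.0
selector_grip [208.9 133.3] 0.96 [0.5027 0.0175 0.1065] surf [0.5037 0.0161 0.1161]
long_mark [212.4  82. ] 0.75 [0.543  0.0097 0.09  ] surf [0.543  0.0097 0.0905]
knob 856 c 503.2 16.9 size 41.0 13.3 yaw -8.2 z [0.1138 0.1157 0.1171]
panel z 0.08957521262877213
candlestick [191.9 186.6] 0.76 [0.5256 0.1517 0.    ] surf [0.5224 0.1467 0.0312]
alarm_clock [269.1 123.1] 0.81 [ 0.725  -0.0791  0.    ] surf [ 0.697  -0.0746  0.1   ]
alarm_clock [349.2 229.8] 0.3 [ 0.4021 -0.3232  0.    ] surf [ 0.4025 -0.3107  0.0475]
vase [317.4 168.6] 0.83 [ 0.5862 -0.2274  0.    ] surf [ 0.5766 -0.2165  0.0617]
vase [225.3 131.4] 0.66 [0.6967 0.0547 0.    ] surf [0.6767 0.0488 0.0789]
china_dog [224.8 131.3] 0.52 [0.697  0.0562 0.    ] surf [0.6765 0.0501 0.0808]
pencil_mug [128.8 237.8] 0.66 [0.3694 0.3358 0.    ] surf [0.3705 0.3271 0.0269]
pencil_mug [350.2 225.3] 0.2 [ 0.4156 -0.3263  0.    ] surf [ 0.4155 -0.3141  0.0461]
tape_roll [249.2 240.8] 0.92 [ 0.3658 -0.0234  0.    ] surf [ 0.3658 -0.0234 -0.0007]
tester [261.4 181.4] 0.63 [ 0.5444 -0.0576  0.    ] surf [ 0.4793 -0.0433  0.5503]
[ 0.45939607 -0.01593831  0.24242042] 22.85
```

View pics/w7.png

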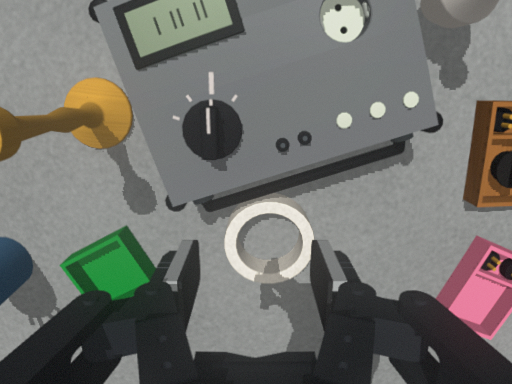

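View pics/t7.png

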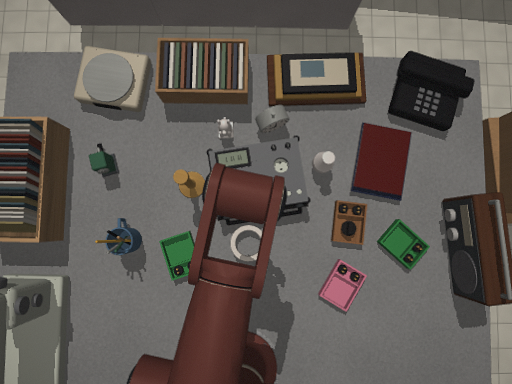

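The pointer at (209,118) lines up with the long mark at (211,82), and the socket at (345,18) is empty. The bung stands in the wooden tray at (349,228), everything else is where it was, and the gripper is clear.

```bash
python3 -c "
from plant import *;print(job_done())"
```

```text
the job is handed in; nothing more can be done
None
```

The job is handed in at about 23 s of the 58 s allowed: the bung stands in the wooden tray's large bay, the selector is in its third position at the long mark, the tester stayed on its mat, and the last pictures show nothing else moved.

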